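# Put the stove counter back in order after cooking

## Task

Cooking is done, so sort what is lying about the counter: stand the amber sauce bottle and the pepper jar upright in the wooden condiment tray, lay the basting brush and the yellow garlic crusher flat on the bottom of the grey utensil tray, and put the garlic bulb in the blue bowl. Set the glass bottle and jar down on the tray without dropping them or tipping them over, and leave the kitchen timer and the coaster set where they are.

Things in the scene. Friction and masses are not known exactly. Their poses are not given: they have to be found in the camera images.
- bottle: Amber glass sauce bottle with a red and white label and a black screw cap, standing upright, closed. Body 54 mm diameter up to 88 mm high, shoulder tapering to a 25 mm diameter neck at 112 mm, cap 29 mm diameter from 124 to 150 mm (the top). About 0.2 to 0.34 kg. Origin: centre of its underside; z up along the bottle.
- jar: Small glass pepper jar, its lower part dark brown with pepper, with a green ribbed lid, standing upright. Glass 47 mm diameter to 70 mm high, lid 45 mm diameter up to 90 mm (the top). About 0.11 to 0.2 kg. Origin: centre of its underside; z up.
- brush: Basting brush lying flat: white plastic handle and red hard silicone head (rigid). 175 mm long along its x axis: handle from x = -87 to +24 mm, 17 mm wide, 15 mm high; head from x = +23 to +87 mm, up to 38 mm wide and 14 mm high. Balances near x = -4 mm. About 0.07 kg. Origin: centre of its length, on its underside; x towards the red head, z up.
- crusher: Yellow plastic garlic crusher (press) lying on its side, arms together, one rigid piece, 157 mm long along its x. Arms x = -80 to +38 mm, 18 mm high, together 37 mm wide at x = +8 mm, opening to 50 mm at the tail; round hopper with steel strainer x = +32 to +68 mm, 38 mm wide, 35 mm high; nose to +77 mm. Balances near x = +2 mm. 0.12 kg. Origin: underside, mid-width; x to hopper, z up.
- garlic: White garlic bulb, 52 mm across at 17 mm height, with a thin stem to 52 mm high; flat base 32 mm across. Rigid, about 0.05 kg. Origin: centre of its base, z along the stem.
- condiment_tray: Brown wooden condiment tray, fixed to the counter, open on top: outside 110 mm (its x) by 190 mm (its y) by 36 mm high, walls and floor 6 mm thick (inside 98 x 178 mm). Room for bottle and jar one beside the other along y. Origin: centre of its underside, on the counter; z up.
- utensil_tray: Grey plastic utensil tray, fixed to the counter, open on top: outside 150 mm (its x) by 220 mm (its y) by 28 mm high, walls and floor 4 mm thick (inside 142 x 212 mm). Room for two tools lying side by side, lengthwise along y. Origin: centre of its underside, on the counter; z up.
- bowl: Blue ceramic bowl, fixed to the counter: rim 156 mm across outside at 44 mm height, walls 4 mm, flaring from a 104 mm foot; flat inner floor 5 mm above the counter, about 100 mm across; inside about 130 mm wide at 20 mm height. Origin: centre of its underside; z up.
- timer: Round white wind-up kitchen timer with an orange pointer grip, standing loose on the counter: 56 mm diameter, 39 mm high. To be left where it is. Origin: centre of its underside.
- coasters: Set of four round wooden coasters stacked in a dark wooden holder with three steel pins, standing loose on the counter: 106 mm diameter, 56 mm high. To be left where it is. Origin: centre of its underside.
There are look-alikes about, which are no part of the job. Of the things like the jar, leave any that is pink; of the rest the smaller one is meant.

How it is judged:
By the outcome, as a careful person would: the job done as asked, in the order asked, and still so for the second after the job is handed in, with the robot touching nothing.
It also fails if it takes over 122 s, if anything falls off the work surface, if the arm or the gripper's body presses on something with over 40 N, if the wrist force passes 120 N, or if a joint passes its speed limit or range.

## Robot

A 6-joint arm with a two-finger parallel gripper is mounted at the origin on the work surface. World frame = base frame: x ahead of the robot, y to its left, z up, the work surface at z = 0. Lengths are in m, angles in degrees, forces in N, time in s.
With the tool pointing down it reaches from about 0.4 to 0.825 m from the base axis. Payload 7 kg.
Tool frame: the origin (TCP) lies at the very end of the fingers, on their centre line; the grasp point (between the pads) lies 19 mm behind it (r.grip_depth is the distance from the TCP to the grasp point, in m); z points along the fingers, y is the line along which they close (so a half turn about z gives the same grasp; the last joint's range is limited). The gripper opens to 88 mm and grips with 3 to 60 N. Pads are 19 mm wide; open, the fingers measure 130 mm over their backs; the gripper's body (78 mm by 193 mm) begins 47 mm behind the grasp point.
Start: joints at [-57.519, 20.546, 0.682, 0, -70.136, -16.507], TCP at [0.186, -0.649, 0.227] pointing down, gripper open.
Joint ranges: [-176.03, 176.03], [-82.01, 121.73], [-58.28, 71.71], [-173.87, 95.51], [-174.79, -0.11], [-173.66, 173.66]. Speed limits (degrees/s): [136.94, 136.94, 172.46, 180, 180, 180].

## Interface

Orientations are given as [roll, pitch, yaw] about the fixed x, y, z axes, in that order (R = Rz(yaw) Ry(pitch) Rx(roll)).
In Python, from plant import r gives the robot as it stands.
- The arm moves only by the tool play_rows, never from a script. Its argument "rows" is a list that holds one entry, the list of rows, each a list of 5 numbers: the closure, from 0 (fully open) to 1 (shut), then the shift along the tool's x, y, z each as a share of 0.5 m, from -1 to 1, then the turn about the tool's z as a share of 1.5 rad, from -1 to 1. A call has exactly 8 rows; each row is the pose to reach, as a shift and turn from the pose commanded when the call began, along the tool's axes at that moment; what a row does not reach only later rows make up. A row lasts 1/12 s, in which the tool goes at most 41.7 mm and 7.16 degrees, less where a joint would pass 70% of its speed; a pose out of reach is approached as far as the arm can. A call with a number of a shift or a turn outside -1 to 1 is refused whole. A call with a gripper value outside its range is refused whole. The fingers move at their own pace and stop on an object; "squeeze" is the grip in N (left out, the last holds). Time passes only in rows, so rows that repeat a pose let the fingers close, or fill a call up. It gives the time, the measured TCP pose, the force, the opening and the grip force at its end, in the units of the state.
- r.get_state(): the state, without advancing time (a new reading comes with each control period).
- r.capture(name): name is "scene" or "top"; returns the picture (384x512x3 uint8, red, green, blue); there is no depth.
- r.camera_info(name): a dict with "fovy" (degrees; the focal length in pixels is half the picture's height over the tangent of half this angle, whatever the lens; pixels are square), "cx", "cy" (the principal point, pixels), "k1" (the pictures are not rectified: a ray, as slopes to the right and down, at radius r is drawn at 1 + k1 r^2 times it, then the intrinsics apply), "pose" (4x4, takes a point from camera to world coordinates). Camera axes: x right, y down, z forward; pixel columns grow to the right and rows downward; lengths in m; the calibration is good to about 2 mm. A picture is of the moment at which its call begins. camera_info takes no time and is no camera call.
- r.close_job(): hands the job in; it is judged then, once.
The state is a dict: "time_s": time; "joints": joint angles; "qd": joint speeds; "joint_torque": joint torques, N m; "tcp_pos": TCP position; "eef_rot": TCP orientation; "contact_force": force on the tool from outside, world axes, zero at the start; "moment": the same for the moment, N m; "gripper_width": finger opening in m; "gripper_force": force on a finger pad.
Only numpy, scipy, OpenCV 4.12 (cv2) and the standard library are available. Lean on these libraries where they do the work, as an engineer would, in place of code of your own. Each camera call takes 0.05 s, during which the arm holds its last target. There are 200 camera calls.

## Working session

There is one attempt and no reset: what is moved stays moved. The work goes in short steps, Python scripts to look and compute and a tool call to move; the robot and the scene stay as the last step left them, time stands still between calls to the robot, and variables do not carry over. Pictures are saved under pics/ and viewed, at most 14 in all, crops included, and the job is handed in when it is done.

Besides the shell and the picture viewer there is one more tool, called as name(argument=value, ...), one argument or row to a line, values as JSON. play_rows: Moves the arm, as the interface text tells. Its arguments: {"type":"object","properties":{"rows":{"type":"array","items":{"type":"array","items":{"type":"array","items":{"type":"number"}}}},"squeeze":{"type":"number"}},"required":["rows"]}

```bash
ls; mkdir -p pics
cat > h.py <<'E'
import numpy as np, cv2, sys
sys.path.insert(0,'.')
from plant import r
def K(n):
    i=r.camera_info(n); f=192/np.tan(np.radians(i['fovy']/2)); return i,f
def ray(n,u,v):
    i,f=K(n); x=(u-i['cx'])/f; y=(v-i['cy'])/f
    rd=np.hypot(x,y); rr=rd
    for _ in range(30): rr=rd/(1+i['k1']*rr*rr)
    s=rr/rd if rd>0 else 1
    P=np.array(i['pose']); return P[:3,3],P[:3,:3]@np.array([x*s,y*s,1])
def onz(n,u,v,z):
    o,d=ray(n,u,v); return o+d*(z-o[2])/d[2]
def proj(n,p):
    i,f=K(n); P=np.array(i['pose']); c=P[:3,:3].T@(np.array(p)-P[:3,3]); x,y=c[:2]/c[2]
    k=1+i['k1']*(x*x+y*y); return np.array([i['cx']+f*x*k,i['cy']+f*y*k])
def snap(n,f):
    im=r.capture(n)[:,:,::-1].copy(); cv2.imwrite('pics/'+f,im); return im
E
python3 - <<'E'
from h import *
for n in('top','scene'):
    im=snap(n,n+'0.png'); cv2.imwrite('pics/'+n+'0b.png',cv2.resize(im,(800,600),interpolation=cv2.INTER_CUBIC))
    i,f=K(n); print(n,f,i['cx'],i['cy'],i['k1'],np.round(i['pose'],3).tolist())
s=r.get_state();print({k:np.round(v,3).tolist() for k,v in s.items()}, r.grip_depth)
E
```

```text
pics
top 435.38655105282703 258.19345596863064 194.50674016602187 0.003996164868057289 [[-0.024, -0.988, 0.151, 0.311], [-0.999, 0.028, 0.026, 0.051], [-0.03, -0.15, -0.988, 1.131], [0.0, 0.0, 0.0, 1.0]]
scene 405.3856728753886 255.08004621293318 194.8244589353082 -0.12822413291895896 [[0.136, 0.736, -0.663, 1.277], [0.991, -0.109, 0.081, -0.039], [-0.013, -0.668, -0.744, 0.914], [0.0, 0.0, 0.0, 1.0]]
{'time_s': 0.1, 'joints': [-57.519, 20.59, 0.639, -0.018, -70.136, -16.506], 'qd': [-0.023, -0.13, 0.104, 0.055, 0.067, 0.104], 'joint_torque': [-0.001, -58.417, 29.375, 7.016, 0.01, -0.0], 'tcp_pos': [0.186, -0.649, 0.226], 'eef_rot': [179.912, -0.009, -164.031], 'contact_force': [0.412, 0.01, -0.331], 'moment': [-0.019, 0.048, 0.006], 'gripper_force': 0.0, 'gripper_width': 0.088} 0.0188
```

View pics/top0b.png

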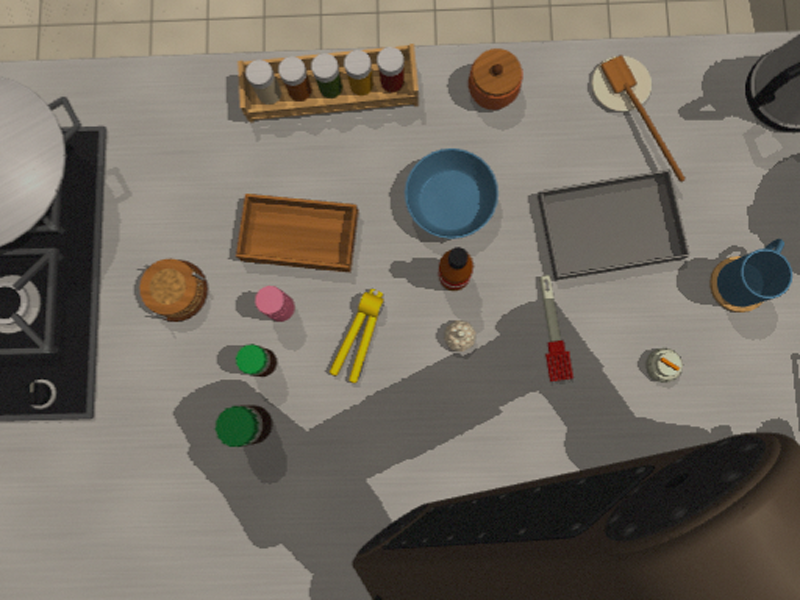

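View pics/scene0b.png

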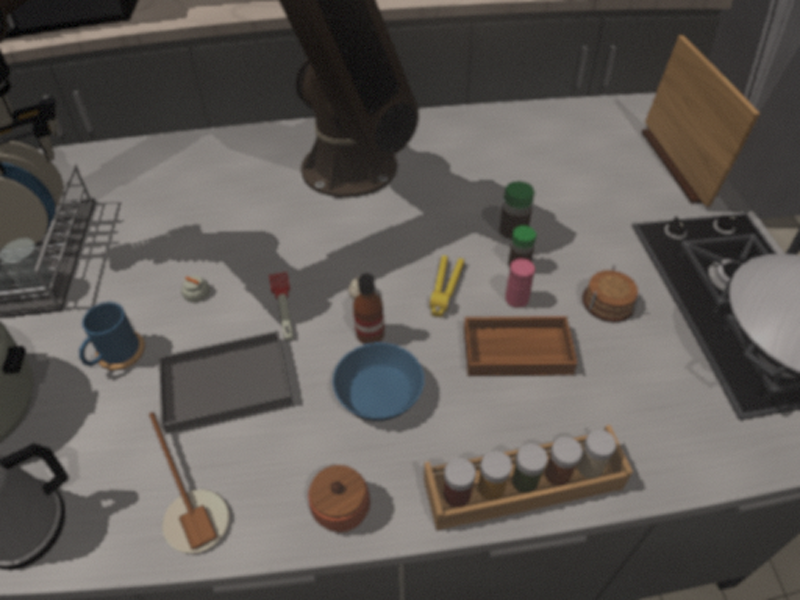

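Top view: wooden tray at (297,232), bowl (452,193), grey tray (613,224), bottle cap (458,258), garlic (461,335), crusher from (372,300) to (345,375), and brush from (545,280) to (560,380). The small green-lid jar is at (254,360), the larger look-alike at (237,426), the pink one at (273,302), the timer at (665,365) and the coasters at (172,290). These are pixels in the 800x600 picture. The scene view matches: bottle cap (366,284), small green jar (523,236).

```bash
cat > m.py <<'E'
from h import *
def blob(n,im,lo,hi,win,z,show=True):
    # win in 800x600 pixels
    x0,y0,x1,y1=[int(a*.64) for a in win]
    h=cv2.cvtColor(im,cv2.COLOR_BGR2HSV)[y0:y1,x0:x1]
    m=cv2.inRange(h,np.array(lo),np.array(hi)); m=cv2.morphologyEx(m,cv2.MORPH_CLOSE,np.ones((3,3)))
    cs,_=cv2.findContours(m,cv2.RETR_EXTERNAL,cv2.CHAIN_APPROX_NONE)
    c=max(cs,key=cv2.contourArea)[:,0]+[x0,y0]
    return np.array([onz(n,u,v,z)[:2] for u,v in c]),c
def rect(P):
    (c,s,a)=cv2.minAreaRect((P*1000).astype(np.float32)); a=a+90 if s[1]>s[0] else a
    return np.round(c,1),np.round(sorted(s),1),round((a+90)%180-90,1)
def circ(P):
    c,R=cv2.minEnclosingCircle((P*1000).astype(np.float32)); return np.round(c,1),round(2*R,1)
E
python3 - <<'E'
from m import *
t=cv2.imread('pics/top0.png'); s=cv2.imread('pics/scene0.png')
print('wood',rect(blob('top',t,(5,90,40),(25,255,255),(225,185,370,280),.036)[0]))
print('bowl',circ(blob('top',t,(95,80,40),(120,255,255),(395,140,510,245),.044)[0]))
print('grey',rect(blob('top',t,(0,0,0),(180,255,118),(530,165,695,285),.028)[0]))
print('cap',circ(blob('top',t,(0,0,0),(180,255,60),(435,240,480,275),.15)[0]))
print('bottle',circ(blob('top',t,(0,120,30),(15,255,255),(430,240,485,295),.08)[0]))
for w,z in(((225,335,285,385),.09),((205,395,280,455),.11)):
    P,c=blob('top',t,(50,100,40),(80,255,255),w,z); print('green',circ(P),rect(P))
print('pink',circ(blob('top',t,(160,60,60),(180,255,255),(250,280,300,325),.09)[0]))
P,_=blob('top',t,(22,120,60),(35,255,255),(320,280,400,390),.012); print('crusher',rect(P))
P,_=blob('top',t,(0,130,60),(8,255,255),(530,325,590,390),.012); H=P; print('head',rect(P),P.mean(0))
P,_=blob('top',t,(165,130,40),(180,255,255),(530,325,590,390),.012); print('head2',rect(P))
print('coast',circ(blob('top',t,(5,80,40),(25,255,255),(130,250,215,330),.05)[0]))
g=cv2.cvtColor(t,cv2.COLOR_BGR2HSV)
for nm,w in(('garlic',(440,310,485,360)),('hand',(530,265,570,350)),('timer',(640,340,690,390))):
    x0,y0,x1,y1=[int(a*.64) for a in w]; print(nm,[int(np.median(g[y0:y1,x0:x1,k])) for k in range(3)])
# triangulate cap, small lid, big lid, centroids
def tri(a,b):
    (o1,d1),(o2,d2)=ray('top',*a),ray('scene',*b); A=np.stack([d1,-d2],1); q=np.linalg.lstsq(A,o2-o1,rcond=None)[0]
    p,w=o1+q[0]*d1,o2+q[1]*d2; return np.round((p+w)/2,3),round(np.linalg.norm(p-w),4)
def k(x,y): return (x*.64,y*.64)
print(tri(k(458,258),k(366,282)),tri(k(254,359),k(524,233)),tri(k(237,426),k(519,188)),tri(k(461,335),k(358,288)))
big=cv2.resize(t[185:255,195:450],None,fx=3.1,fy=3.1,interpolation=cv2.INTER_CUBIC); cv2.imwrite('pics/crop1.png',big)
E
```

```text
wood (array([604.3, 254.1]), array([116. , 193.3]), 82.3)
bowl (array([660.9,  -4. ]), 153.7)
grey (array([ 599.6, -264.1]), array([205.2, 258.1]), -88.5)
cap (array([526.6,  -3.9]), 33.8)
bottle (array([523.4,  -2.8]), 64.3)
green (array([390.7, 314.7]), 47.7) (array([391.2, 314.7]), array([44.5, 46.4]), 71.6)
green (array([290.6, 330.2]), 63.7) (array([290.5, 330.8]), array([57.7, 60.9]), -89.5)
pink (array([475.6, 280. ]), 65.5)
crusher (array([434.8, 155.4]), array([ 48.1, 156.1]), -21.2)
head (array([ 382.2, -170.7]), array([38.6, 63.3]), 5.5) [ 0.37995809 -0.17083423]
head2 (array([ 357.3, -173.9]), array([0., 0.]), 0.0)
coast (array([511.8, 455.1]), 113.3)
garlic [18, 28, 136]
hand [19, 27, 99]
timer [20, 28, 151]
(array([ 0.529, -0.005,  0.141]), np.float64(0.0039)) (array([0.391, 0.314, 0.088]), np.float64(0.0088)) (array([0.291, 0.329, 0.12 ]), np.float64(0.0059)) (array([ 0.426, -0.014,  0.02 ]), np.float64(0.0002))
```

View pics/crop1.png

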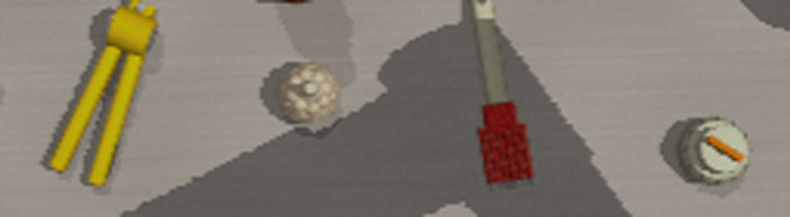

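The crop shows the crusher's hopper at its upper (far) end and the brush head pointing towards the robot. The garlic and timer are clear of the rest. The sizes agree with those given: jar lid 46 mm, crusher 156x48 mm, brush head 63x39 mm. Only the grey tray's mask leaks into shadow, so I'll use its corners.

```bash
cat > go.py <<'E'
from h import *
def yaw():
    a=r.get_state()['eef_rot']; return a[2]
def go(*wps,start=None,quiet=False):
    """each wp (x,y,z,yaw): prints the shares from the previous one"""
    s=r.get_state(); p=np.array(s['tcp_pos']); y=yaw()
    if start is not None: p,y=np.array(start[:3]),start[3]
    print('t',round(s['time_s'],2),'at',np.round(p,4),round(y,1),'w',round(s['gripper_width'],4),'F',np.round(s['contact_force'],1),'grip',round(s['gripper_force'],1))
    for w in wps:
        d=np.array(w[:3])-p; c,sn=np.cos(np.radians(y)),np.sin(np.radians(y))
        t=(w[3]-y+180)%360-180
        print(np.round(np.array([d@[c,sn,0],d@[sn,-c,0],-d[2]])/.5,3),'turn',round(-np.radians(t)/1.5,3),'| mm',round(1000*np.linalg.norm(d)),'deg',round(t))
        p,y=np.array(w[:3]),w[3]
E
python3 - <<'E'
from go import *
k=lambda x,y:(x*.64,y*.64)
c=np.array([onz('top',*k(*q),.028)[:2] for q in((539,192),(669,172),(688,258),(556,278))])
print('grey',c.round(3).tolist(),c.mean(0),[round(np.linalg.norm(c[i]-c[i-1]),3) for i in range(4)])
e=c[0]-c[1];f=c[3]-c[2];print(np.degrees(np.arctan2(e[1],e[0])),np.degrees(np.arctan2(f[1],f[0])))
print('brush tip',onz('top',*k(546,277),.012),'garlic',onz('top',294.7,214.7,.02))
go((.527,-.004,.227,-164),(.527,-.004,.165,-164),(.527,-.004,.118,-164))
E
```

```text
grey [[0.662, -0.152], [0.689, -0.37], [0.542, -0.388], [0.515, -0.172]] [ 0.60185577 -0.27048176] [np.float64(0.148), np.float64(0.219), np.float64(0.148), np.float64(0.218)]
97.12584680342808 97.06218373937408
brush tip [ 0.52004273 -0.15877995  0.012     ] garlic [ 0.42546765 -0.01278382  0.02      ]
t 0.1 at [ 0.1856 -0.6485  0.2257] -164.0 w 0.0876 F [ 0.4  0.  -0.3] grip 0.0
[-1.011  1.051 -0.003] turn -0.0 | mm 729 deg 0
[0.    0.    0.124] turn -0.0 | mm 62 deg 0
[0.    0.    0.094] turn -0.0 | mm 47 deg 0
```

play_rows(
  rows=[
    [[0,-0.03,0.03,0,0],[0,-0.08,0.08,0,0],[0,-0.13,0.14,0,0],[0,-0.185,0.195,0,0],[0,-0.24,0.25,0,0],[0,-0.295,0.305,0,0],[0,-0.35,0.36,0,0],[0,-0.4,0.42,0,0]],
  ],
)

```text
time_s: 0.77
tcp_pos: [0.3208, -0.3904, 0.2263]
eef_rot: [180.0, -0.0, -164.0]
contact_force: [2.2, 1.2, 0.3]
gripper_width: 0.088
gripper_force: 0.0
```

play_rows(
  rows=[
    [[0,-0.055,0.055,0,0],[0,-0.11,0.11,0,0],[0,-0.16,0.17,0,0],[0,-0.21,0.22,0,0],[0,-0.265,0.275,0,0],[0,-0.32,0.33,0,0],[0,-0.36,0.37,0,0],[0,-0.4,0.42,0,0]],
  ],
)

```text
time_s: 1.43
tcp_pos: [0.4553, -0.1334, 0.2265]
eef_rot: [180.0, -0.0, -164.0]
contact_force: [1.0, -0.1, 0.3]
gripper_width: 0.0876
gripper_force: 0.0
```

play_rows(
  rows=[
    [[0,-0.04,0.04,0,0],[0,-0.08,0.08,0,0],[0,-0.12,0.12,0,0],[0,-0.15,0.15,0,0],[0,-0.18,0.18,0.01,0],[0,-0.2,0.2,0.02,0],[0,-0.211,0.211,0.03,0],[0,-0.211,0.211,0.04,0]],
  ],
)

```text
time_s: 2.1
tcp_pos: [0.5274, -0.0038, 0.2056]
eef_rot: [-180.0, -0.1, -164.0]
contact_force: [0.5, 0.5, -0.2]
gripper_width: 0.0877
gripper_force: 0.0
```

Run:
```python
from go import *
go((.527,-.004,.118,-164))
```

```text
t 2.1 at [ 0.5274 -0.0038  0.2056] -164.0 w 0.0877 F [ 0.5  0.5 -0.2] grip 0.0
[ 0.001 -0.     0.175] turn 0.0 | mm 88 deg 0
```

play_rows(
  rows=[
    [[0,0,0,0.02,0],[0,0,0,0.05,0],[0,0,0,0.085,0],[0.2,0,0,0.12,0],[0.3,0,0,0.145,0],[0.35,0,0,0.165,0],[0.4,0,0,0.175,0],[0.45,0,0,0.175,0]],
  ],
  squeeze=30,
)

```text
time_s: 2.77
tcp_pos: [0.5262, -0.0054, 0.1179]
eef_rot: [-180.0, -0.1, -164.1]
contact_force: [-0.1, -0.0, -0.0]
gripper_width: 0.0597
gripper_force: 0.0
```

play_rows(
  rows=[
    [[0.55,0,0,0,0],[0.6,0,0,0,0],[0.65,0,0,0,0],[0.7,0,0,0,0],[0.75,0,0,0,0],[0.8,0,0,0,0],[0.8,0,0,0,0],[0.8,0,0,0,0]],
  ],
  squeeze=30,
)

```text
time_s: 3.43
tcp_pos: [0.5275, -0.0045, 0.1196]
eef_rot: [-180.0, 0.1, -164.0]
contact_force: [-0.8, -0.4, 4.0]
gripper_width: 0.029
gripper_force: 30.0
```

Run:
```python
from go import *
# tray centre .607,.256 yaw -7.7 ; bottle at tray y=-43
c=np.array([.607,.256]); ty=np.array([np.sin(np.radians(7.7)),np.cos(np.radians(7.7))])
b=c-.043*ty; j=c+.045*ty; print(b,j)
z=r.get_state()['tcp_pos'][2]
go((.527,-.004,z+.06,-164),(b[0],b[1],z+.06,-164),(b[0],b[1],z+.008,-164))
```

```text
[0.60123859 0.21338772] [0.61302938 0.30059424]
t 3.43 at [ 0.5275 -0.0045  0.1196] -164.0 w 0.029 F [-0.8 -0.4  4. ] grip 30.0
[ 0.001  0.001 -0.12 ] turn -0.0 | mm 60 deg 0
[-0.263  0.377 -0.   ] turn -0.0 | mm 230 deg 0
[0.    0.    0.104] turn -0.0 | mm 52 deg 0
```

play_rows(
  rows=[
    [[0.8,0,0,-0.01,0],[0.8,0,0,-0.03,0],[0.8,0,0,-0.05,0],[0.8,0,0,-0.075,0],[0.8,0,0,-0.095,0],[0.8,0,0,-0.11,0],[0.8,0,0,-0.12,0],[0.8,0,0,-0.12,0]],
  ],
)

```text
time_s: 4.1
tcp_pos: [0.5277, -0.0045, 0.1804]
eef_rot: [-180.0, 0.1, -164.0]
contact_force: [0.2, 0.3, -2.4]
gripper_width: 0.0283
gripper_force: 30.0
```

play_rows(
  rows=[
    [[0.8,-0.006,0.01,0,0],[0.8,-0.02,0.03,0,0],[0.8,-0.045,0.065,0,0],[0.8,-0.07,0.1,0,0],[0.8,-0.095,0.135,0,0],[0.8,-0.12,0.17,0,0],[0.8,-0.145,0.205,0,0],[0.8,-0.17,0.24,0,0]],
  ],
)

```text
time_s: 4.77
tcp_pos: [0.5759, 0.1361, 0.1782]
eef_rot: [-180.0, -0.1, -164.0]
contact_force: [0.3, -1.0, -2.2]
gripper_width: 0.0285
gripper_force: 30.0
```

play_rows(
  rows=[
    [[0.8,-0.02,0.03,0,0],[0.8,-0.04,0.06,0,0],[0.8,-0.06,0.088,0,0],[0.8,-0.075,0.11,0,0],[0.8,-0.086,0.126,0,0],[0.8,-0.092,0.135,0,0],[0.8,-0.093,0.137,0,0],[0.8,-0.093,0.137,0,0]],
  ],
)

```text
time_s: 5.43
tcp_pos: [0.6015, 0.2127, 0.179]
eef_rot: [-180.0, -0.0, -164.0]
contact_force: [-0.3, -0.2, -2.5]
gripper_width: 0.0282
gripper_force: 30.0
```

Run:
```python
from go import *
go((.6012,.2134,.128,-164))
im=snap('scene','s1.png'); cv2.imwrite('pics/s1b.png',cv2.resize(im[120:270,170:400],None,fx=3,fy=3,interpolation=cv2.INTER_CUBIC))
```

```text
t 5.43 at [0.6015 0.2127 0.179 ] -164.0 w 0.0282 F [-0.3 -0.2 -2.5] grip 30.0
[0.    0.002 0.102] turn -0.0 | mm 51 deg 0
```

View pics/s1b.png

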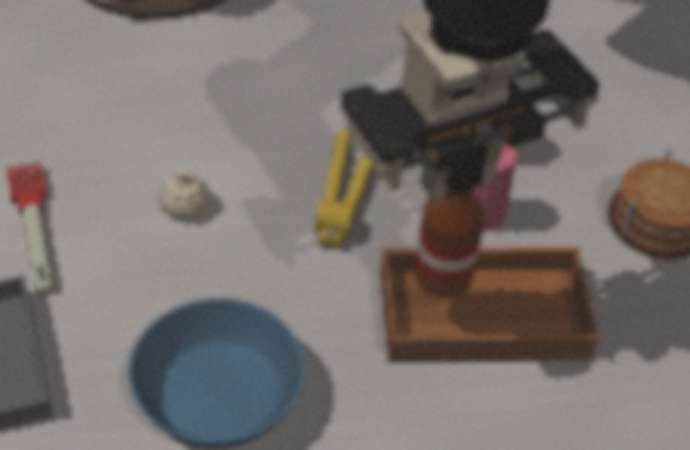

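The bottle hangs upright in the gripper, over the left half of the wooden tray (crop pixel (450,245)). Lowering it gently.

play_rows(
  rows=[
    [[0.8,0,0,0.01,0],[0.8,0,0,0.03,0],[0.8,0,0,0.055,0],[0.8,0,0,0.075,0],[0.8,0,0,0.09,0],[0.8,0,0,0.097,0],[0.8,0,0,0.102,0],[0.8,0,0,0.102,0]],
  ],
)

```text
time_s: 6.15
tcp_pos: [0.6016, 0.2127, 0.1275]
eef_rot: [-180.0, -0.0, -164.0]
contact_force: [0.5, -0.0, -2.2]
gripper_width: 0.0284
gripper_force: 30.0
```

play_rows(
  rows=[
    [[0.8,0,0,0.001,0],[0.8,0,0,0.002,0],[0.8,0,0,0.003,0],[0.8,0,0,0.004,0],[0.8,0,0,0.005,0],[0.8,0,0,0.006,0],[0.8,0,0,0.006,0],[0.8,0,0,0.006,0]],
  ],
)

```text
time_s: 6.82
tcp_pos: [0.602, 0.2129, 0.1256]
eef_rot: [180.0, 0.0, -164.0]
contact_force: [-0.8, -0.6, 2.5]
gripper_width: 0.0284
gripper_force: 30.0
```

play_rows(
  rows=[
    [[0.64,0,0,0,0],[0.6,0,0,0,0],[0.55,0,0,0,0],[0.5,0,0,0,0],[0.4,0,0,0,0],[0.3,0,0,0,0],[0.2,0,0,0,0],[0.2,0,0,0,0]],
  ],
)

```text
time_s: 7.48
tcp_pos: [0.6017, 0.2128, 0.125]
eef_rot: [180.0, 0.0, -164.0]
contact_force: [-0.5, 0.2, 0.3]
gripper_width: 0.0646
gripper_force: 0.0
```

play_rows(
  rows=[
    [[0.2,0,0,-0.01,0],[0.1,0,0,-0.03,0],[0,0,0,-0.06,0],[0,0,0,-0.09,0],[0,0,0,-0.115,0],[0,0,0,-0.135,0],[0,0,0,-0.15,0],[0,0,0,-0.15,0]],
  ],
)

```text
time_s: 8.15
tcp_pos: [0.6024, 0.2132, 0.2024]
eef_rot: [180.0, 0.2, -164.0]
contact_force: [0.7, 0.2, 0.3]
gripper_width: 0.0878
gripper_force: 0.0
```

Run:
```python
from go import *
go((.391,.3147,.195,164),(.391,.3147,.043,164))
im=snap('scene','s2.png'); cv2.imwrite('pics/s2b.png',cv2.resize(im[120:270,170:400],None,fx=3,fy=3,interpolation=cv2.INTER_CUBIC))
```

```text
t 8.15 at [0.6024 0.2132 0.2024] -164.0 w 0.0878 F [0.7 0.2 0.3] grip 0.0
[0.351 0.312 0.015] turn 0.372 | mm 235 deg -32
[0.    0.    0.304] turn -0.0 | mm 152 deg 0
```

View pics/s2b.png

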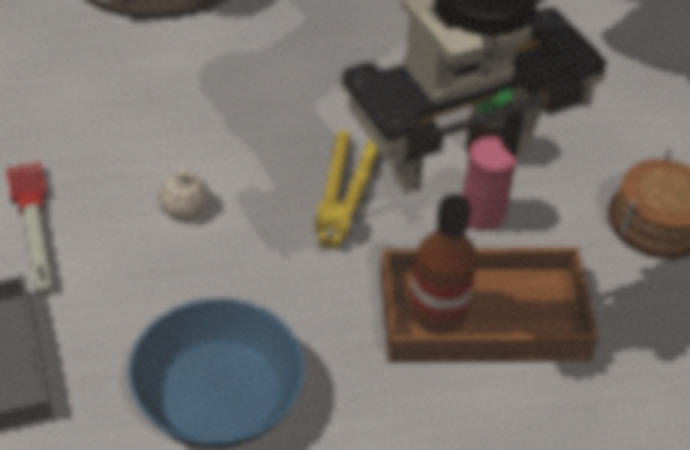

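The bottle stands upright in the tray at (445,280) in the crop. Next is the small green-lid jar.

play_rows(
  rows=[
    [[0,0.035,0.03,0,0.037],[0,0.09,0.08,0,0.1],[0,0.15,0.135,0,0.16],[0,0.21,0.19,0,0.22],[0,0.27,0.24,0,0.29],[0,0.315,0.28,0,0.335],[0,0.34,0.3,0,0.36],[0,0.35,0.312,0,0.372]],
  ],
)

```text
time_s: 8.87
tcp_pos: [0.388, 0.3149, 0.1996]
eef_rot: [-180.0, -0.0, 164.0]
contact_force: [0.6, 0.3, -0.5]
gripper_width: 0.0877
gripper_force: 0.0
```

play_rows(
  rows=[
    [[0,0,0,0.02,0],[0,0,0,0.05,0],[0,0,0,0.085,0],[0,0,0,0.12,0],[0,0,0,0.14,0],[0,0,0,0.155,0],[0,0,0,0.16,0],[0,0,0,0.16,0]],
  ],
)

```text
time_s: 9.53
tcp_pos: [0.3906, 0.3143, 0.1194]
eef_rot: [-179.9, -0.0, 164.0]
contact_force: [0.3, 0.8, 0.7]
gripper_width: 0.0877
gripper_force: 0.0
```

Run:
```python
from go import *
go((.391,.3147,.043,164))
im=snap('top','t2.png'); cv2.imwrite('pics/t2b.png',cv2.resize(im[110:310,60:300],None,fx=2.9,fy=2.9,interpolation=cv2.INTER_CUBIC))
```

```text
t 9.53 at [0.3906 0.3143 0.1194] 164.0 w 0.0877 F [0.3 0.8 0.7] grip 0.0
[-0.001  0.001  0.153] turn -0.0 | mm 76 deg 0
```

View pics/t2b.png

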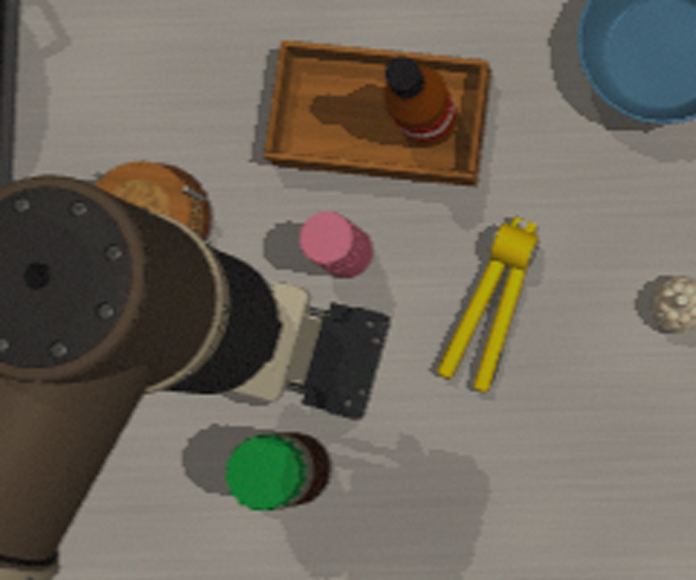

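The gripper body passes between the pink jar (335,245) and the big green jar (270,470), clear of both. I can go down.

play_rows(
  rows=[
    [[0,0,0,0.015,0],[0,0,0,0.04,0],[0,0,0,0.065,0],[0,0,0,0.095,0],[0,0,0,0.12,0],[0,0,0,0.14,0],[0,0,0,0.152,0],[0.1,0,0,0.153,0]],
  ],
)

```text
time_s: 10.25
tcp_pos: [0.3902, 0.3142, 0.0426]
eef_rot: [-179.9, -0.0, 164.0]
contact_force: [-0.3, -0.5, 0.5]
gripper_width: 0.0849
gripper_force: 0.0
```

play_rows(
  rows=[
    [[0.15,0,0,0,0],[0.25,0,0,0,0],[0.35,0,0,0,0],[0.45,0,0,0,0],[0.5,0,0,0,0],[0.55,0,0,0,0],[0.6,0,0,0,0],[0.6,0,0,0,0]],
  ],
  squeeze=25,
)

```text
time_s: 10.92
tcp_pos: [0.3908, 0.3151, 0.044]
eef_rot: [179.9, 0.0, 164.0]
contact_force: [-0.7, 0.6, 2.9]
gripper_width: 0.0467
gripper_force: 25.0
```

Run:
```python
from go import *
z=r.get_state()['tcp_pos'][2]
go((.391,.3147,z+.11,164),(.613,.3006,z+.11,-97.7),(.613,.3006,z+.01,-97.7))
```

```text
t 10.92 at [0.3908 0.3151 0.044 ] 164.0 w 0.0467 F [-0.7  0.6  2.9] grip 25.0
[-0.001 -0.001 -0.22 ] turn 0.0 | mm 110 deg 0
[-0.435  0.095 -0.   ] turn -1.144 | mm 222 deg 98
[0.  0.  0.2] turn -0.0 | mm 100 deg 0
```

play_rows(
  rows=[
    [[0.6,0,0,-0.015,0],[0.6,0,0,-0.05,0],[0.6,0,0,-0.1,0],[0.6,0,0,-0.15,0],[0.6,0,0,-0.2,0],[0.6,0,0,-0.25,0],[0.6,0,0,-0.28,0],[0.6,0,0,-0.3,0]],
  ],
)

```text
time_s: 11.58
tcp_pos: [0.3906, 0.3148, 0.1959]
eef_rot: [179.9, 0.0, 164.0]
contact_force: [-0.0, 0.4, -1.0]
gripper_width: 0.0466
gripper_force: 25.0
```

play_rows(
  rows=[
    [[0.6,-0.03,0.007,0,-0.04],[0.6,-0.09,0.02,0,-0.11],[0.6,-0.16,0.035,0,-0.18],[0.6,-0.23,0.05,0,-0.26],[0.6,-0.3,0.066,0,-0.34],[0.6,-0.365,0.08,0,-0.42],[0.6,-0.41,0.09,0,-0.5],[0.6,-0.435,0.095,0,-0.57]],
  ],
)

```text
time_s: 12.25
tcp_pos: [0.6146, 0.2992, 0.1916]
eef_rot: [-180.0, -0.2, -146.8]
contact_force: [0.3, 0.2, -1.3]
gripper_width: 0.0463
gripper_force: 25.0
```

play_rows(
  rows=[
    [[0.6,0,0,0,-0.08],[0.6,0,0,0,-0.16],[0.6,0,0,0,-0.24],[0.6,0,0,0,-0.32],[0.6,0,0,0,-0.4],[0.6,0,0,0,-0.48],[0.6,0,0,0,-0.55],[0.6,0,0,0,-0.574]],
  ],
)

```text
time_s: 12.92
tcp_pos: [0.6119, 0.2999, 0.1925]
eef_rot: [179.9, -0.1, -97.3]
contact_force: [-0.7, -0.8, -0.6]
gripper_width: 0.0464
gripper_force: 25.0
```

Run:
```python
from go import *
t=cv2.imread('pics/t2.png')
import m
P,_=m.blob('top',t,(0,0,0),(180,255,60),(300,150,345,180),.156); print('cap in tray',m.circ(P))
print('wood',m.rect(m.blob('top',t,(5,90,40),(25,255,255),(225,185,370,280),.036)[0]))
go((.613,.3006,.054,-97.7))
im=snap('scene','s3.png'); cv2.imwrite('pics/s3b.png',cv2.resize(im[120:270,170:400],None,fx=3,fy=3,interpolation=cv2.INTER_CUBIC))
```

```text
Traceback (most recent call last):
  File "m.py", line 8, in blob
    c=max(cs,key=cv2.contourArea)[:,0]+[x0,y0]
      ~~~^^^^^^^^^^^^^^^^^^^^^^^^
ValueError: max() iterable argument is empty
```

Run:
```python
from go import *
print('cap',onz('top',199.7,135.9,.156))
# rim corners from the t2 crop
q=np.array([(283,42),(488,61),(475,185),(265,162)])/2.9+[60,110]
c=np.array([onz('top',*p,.036)[:2] for p in q]); c2=np.array([onz('top',*p,0)[:2] for p in q])
print('rim far corners',c[:2].round(3).tolist(),'len',np.linalg.norm(c[0]-c[1]))
e=c[0]-c[1]; y=e/np.linalg.norm(e); x=np.array([y[1],-y[0]]); print('yaw',np.degrees(np.arctan2(x[1],x[0])),'centre',c[:2].mean(0)-.055*x)
go((.613,.3006,.054,-97.7))
im=snap('scene','s3.png'); cv2.imwrite('pics/s3b.png',cv2.resize(im[120:270,170:400],None,fx=3,fy=3,interpolation=cv2.INTER_CUBIC))
```

```text
cap [0.60118785 0.20830043 0.156     ]
rim far corners [[0.671, 0.339], [0.648, 0.153]] len 0.18729580257572562
yaw -7.349087271894465 centre [0.60497089 0.25276052]
t 12.92 at [0.6119 0.2999 0.1925] -97.3 w 0.0464 F [-0.7 -0.8 -0.6] grip 25.0
[-0.002 -0.002  0.277] turn 0.004 | mm 139 deg 0
```

View pics/s3b.png

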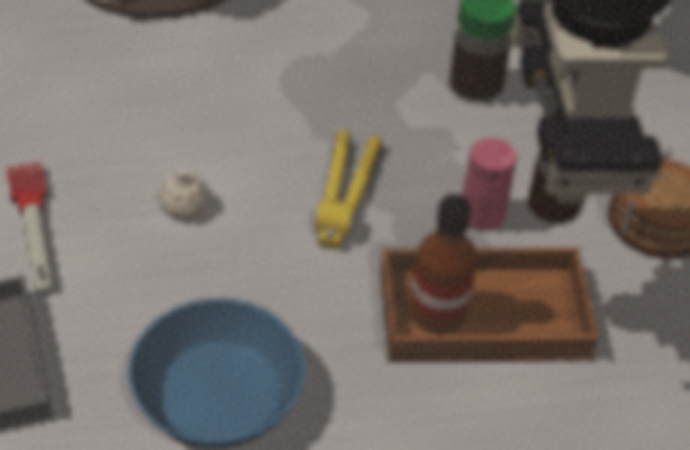

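The jar is held above the right part of the tray. The bottle stands clear at about y=0.21 and there is room at y=0.30.

play_rows(
  rows=[
    [[0.6,0,0,0.02,0],[0.6,0,0,0.06,0],[0.6,0,0,0.11,0],[0.6,0,0,0.16,0],[0.6,0,0,0.21,0],[0.6,0,0,0.25,0],[0.6,0,0,0.27,0],[0.6,0,0,0.278,0]],
  ],
)

```text
time_s: 13.63
tcp_pos: [0.6112, 0.2992, 0.0516]
eef_rot: [179.8, -0.2, -97.8]
contact_force: [-0.4, 0.1, -1.6]
gripper_width: 0.0464
gripper_force: 25.0
```

play_rows(
  rows=[
    [[0.6,0,0,0,0],[0.6,0,0,0.001,0],[0.6,0,0,0.003,0],[0.6,0,0,0.005,0],[0.6,0,0,0.007,0],[0.6,0,0,0.009,0],[0.6,0,0,0.01,0],[0.6,0,0,0.01,0]],
  ],
)

```text
time_s: 14.3
tcp_pos: [0.6127, 0.3005, 0.0501]
eef_rot: [-180.0, 0.0, -97.7]
contact_force: [-1.2, 0.2, 1.2]
gripper_width: 0.0463
gripper_force: 25.0
```

play_rows(
  rows=[
    [[0.44,0,0,0,0],[0.41,0,0,0,0],[0.37,0,0,0,0],[0.3,0,0,0,0],[0.2,0,0,0,0],[0.1,0,0,0,0],[0.1,0,0,0,0],[0.1,0,0,-0.01,0]],
  ],
)

```text
time_s: 14.97
tcp_pos: [0.6121, 0.2999, 0.0537]
eef_rot: [179.9, -0.1, -97.7]
contact_force: [-0.7, 1.1, -0.5]
gripper_width: 0.0775
gripper_force: 0.0
```

play_rows(
  rows=[
    [[0.1,0,0,-0.02,0],[0,0,0,-0.06,0],[0,0,0,-0.11,0],[0,0,0,-0.16,0],[0,0,0,-0.21,0],[0,0,0,-0.25,0],[0,0,0,-0.28,0],[0,0,0,-0.29,0]],
  ],
)

```text
time_s: 15.63
tcp_pos: [0.6139, 0.301, 0.2041]
eef_rot: [-179.8, 0.2, -97.7]
contact_force: [0.9, 0.2, 0.1]
gripper_width: 0.0876
gripper_force: 0.0
```

Run:
```python
from go import *
go((.441,-.1655,.195,-175),(.441,-.1655,.1,-175))
im=snap('scene','s4.png'); cv2.imwrite('pics/s4b.png',cv2.resize(im[120:270,170:400],None,fx=3,fy=3,interpolation=cv2.INTER_CUBIC))
```

```text
t 15.63 at [0.6139 0.301  0.2041] -97.7 w 0.0876 F [0.9 0.2 0.1] grip 0.0
[0.971 0.218 0.018] turn 0.9 | mm 498 deg -77
[0.   0.   0.19] turn -0.0 | mm 95 deg 0
```

View pics/s4b.png

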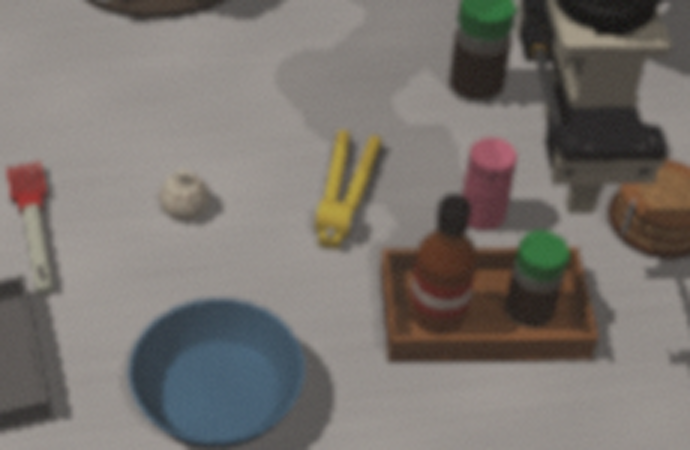

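Bottle (443,280) and jar (540,275) both stand upright in the tray. On to the brush.

play_rows(
  rows=[
    [[0,0.04,0.009,0,0],[0,0.1,0.022,0,0],[0,0.17,0.038,0,0],[0,0.25,0.056,0,0],[0,0.33,0.074,0,0],[0,0.41,0.092,0,0],[0,0.49,0.11,0,0],[0,0.55,0.123,0,0]],
  ],
)

```text
time_s: 16.35
tcp_pos: [0.5127, 0.0335, 0.1989]
eef_rot: [179.9, -0.0, -97.7]
contact_force: [0.5, -0.3, 0.1]
gripper_width: 0.0877
gripper_force: 0.0
```

play_rows(
  rows=[
    [[0.1,0.07,0.016,0,0.06],[0.2,0.14,0.032,0,0.14],[0.3,0.21,0.047,0,0.22],[0.4,0.28,0.063,0,0.3],[0.4,0.34,0.077,0,0.38],[0.4,0.39,0.088,0,0.46],[0.4,0.415,0.094,0,0.54],[0.4,0.421,0.095,0,0.6]],
  ],
)

```text
time_s: 17.02
tcp_pos: [0.438, -0.168, 0.1989]
eef_rot: [180.0, -0.1, -149.7]
contact_force: [-0.0, 0.1, -0.5]
gripper_width: 0.0529
gripper_force: 0.0
```

play_rows(
  rows=[
    [[0.4,0,0,0.02,0.06],[0.4,0,0,0.05,0.12],[0.4,0,0,0.09,0.18],[0.4,0,0,0.13,0.24],[0.4,0,0,0.16,0.28],[0.4,0,0,0.18,0.3],[0.4,0,0,0.19,0.3],[0.4,0,0,0.19,0.3]],
  ],
)

```text
time_s: 17.68
tcp_pos: [0.4386, -0.1662, 0.1031]
eef_rot: [180.0, -0.2, -175.0]
contact_force: [-1.2, -0.1, -0.2]
gripper_width: 0.0526
gripper_force: 0.0
```

Run:
```python
from go import *
go((.441,-.1655,.007,-175))
im=snap('scene','s5.png'); cv2.imwrite('pics/s5b.png',cv2.resize(im[140:290,90:300],None,fx=3,fy=3,interpolation=cv2.INTER_CUBIC))
```

```text
t 17.68 at [ 0.4386 -0.1662  0.1031] -175.0 w 0.0526 F [-1.2 -0.1 -0.2] grip 0.0
[-0.005  0.001  0.192] turn 0.0 | mm 96 deg 0
```

View pics/s5b.png

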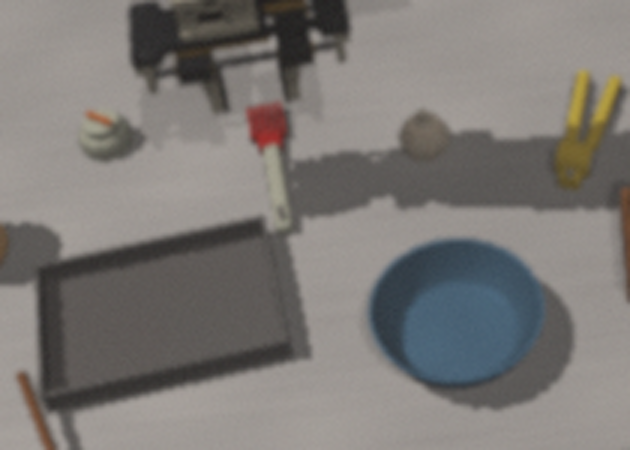

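The brush lies under the gripper centre (270,165) and the timer is clear at (103,133). Lowering and gripping.

play_rows(
  rows=[
    [[0.4,0,0,0.02,0],[0.4,-0.002,0,0.05,0],[0.4,-0.003,0,0.09,0],[0.4,-0.003,0,0.13,0],[0.4,-0.003,0,0.16,0],[0.4,-0.003,0,0.18,0],[0.4,-0.003,0,0.19,0],[0.5,-0.003,0,0.192,0]],
  ],
)

```text
time_s: 18.4
tcp_pos: [0.4412, -0.1661, 0.0083]
eef_rot: [-180.0, -0.0, -175.0]
contact_force: [0.1, -0.2, 0.1]
gripper_width: 0.0495
gripper_force: 0.0
```

play_rows(
  rows=[
    [[0.6,0,0,0,0],[0.7,0,0,0,0],[0.8,0,0,0,0],[0.9,0,0,0,0],[0.9,0,0,0,0],[0.9,0,0,0,0],[0.9,0,0,0,0],[0.9,0,0,0,0]],
  ],
  squeeze=30,
)

```text
time_s: 19.07
tcp_pos: [0.4416, -0.1661, 0.009]
eef_rot: [-180.0, 0.0, -175.0]
contact_force: [-1.5, 1.9, 6.2]
gripper_width: 0.0164
gripper_force: 30.0
```

Run:
```python
from go import *
s=r.get_state(); z=s['tcp_pos'][2]
c=np.array([.602,-.270]); a=np.radians(7.1); X=np.array([np.cos(a),np.sin(a)]); Y=np.array([-np.sin(a),np.cos(a)])
# brush centre at tray x=-33,y=0, head to -Y ; tcp is at brush x ~ -3
g=c-.033*X+.003*Y; print(g, 'crusher', c+.025*X+.012*Y)
go((*g,z+.08,-82.9),(*g,z+.006,-82.9))
```

```text
[ 0.56888224 -0.27110185] crusher [ 0.62532508 -0.25500198]
t 19.07 at [ 0.4416 -0.1661  0.009 ] -175.0 w 0.0164 F [-1.5  1.9  6.2] grip 30.0
[-0.235 -0.231 -0.16 ] turn -1.072 | mm 183 deg 92
[0.    0.    0.148] turn -0.0 | mm 74 deg 0
```

play_rows(
  rows=[
    [[0.9,0,0,-0.01,0],[0.9,0,0,-0.03,0],[0.9,0,0,-0.06,0],[0.9,0,0,-0.09,0],[0.9,0,0,-0.12,0],[0.9,0,0,-0.145,0],[0.9,0,0,-0.158,0],[0.9,0,0,-0.16,0]],
  ],
)

```text
time_s: 19.73
tcp_pos: [0.4419, -0.1661, 0.0898]
eef_rot: [-180.0, 0.1, -175.0]
contact_force: [0.0, -0.3, -0.4]
gripper_width: 0.0167
gripper_force: 30.0
```

play_rows(
  rows=[
    [[0.9,-0.015,-0.015,0,-0.04],[0.9,-0.045,-0.045,0,-0.1],[0.9,-0.08,-0.08,0,-0.17],[0.9,-0.12,-0.118,0,-0.25],[0.9,-0.16,-0.157,0,-0.33],[0.9,-0.2,-0.196,0,-0.41],[0.9,-0.225,-0.22,0,-0.49],[0.9,-0.235,-0.231,0,-0.56]],
  ],
)

```text
time_s: 20.4
tcp_pos: [0.5695, -0.2725, 0.0867]
eef_rot: [179.9, -0.1, -126.6]
contact_force: [0.1, 0.4, -0.6]
gripper_width: 0.0167
gripper_force: 30.0
```

play_rows(
  rows=[
    [[0.9,0,0,0,-0.08],[0.9,0,0,0,-0.15],[0.9,0,0,0,-0.22],[0.9,0,0,0,-0.3],[0.9,0,0,0,-0.37],[0.9,0,0,0,-0.44],[0.9,0,0,0,-0.49],[0.9,0,0,0,-0.512]],
  ],
)

```text
time_s: 21.07
tcp_pos: [0.5676, -0.2708, 0.0872]
eef_rot: [179.9, 0.0, -82.7]
contact_force: [-0.4, -0.2, -1.3]
gripper_width: 0.0165
gripper_force: 30.0
```

Run:
```python
from go import *
go((.5689,-.2711,.0145,-82.9))
im=snap('scene','s6.png'); cv2.imwrite('pics/s6b.png',cv2.resize(im[140:290,90:300],None,fx=3,fy=3,interpolation=cv2.INTER_CUBIC))
```

```text
t 21.07 at [ 0.5676 -0.2708  0.0872] -82.7 w 0.0165 F [-0.4 -0.2 -1.3] grip 30.0
[ 0.001 -0.002  0.145] turn 0.003 | mm 73 deg 0
```

View pics/s6b.png

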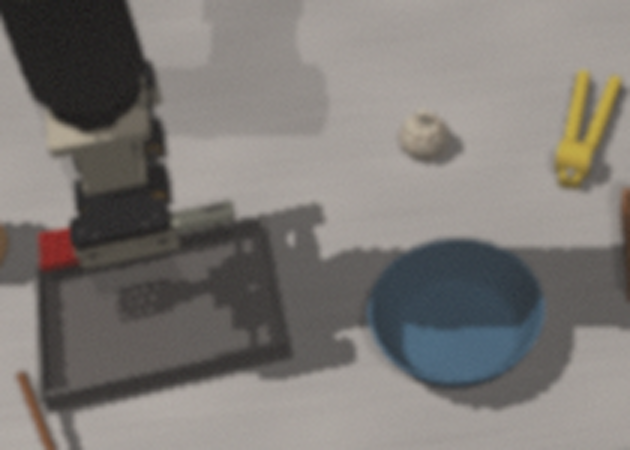

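The brush hangs level and parallel to the grey tray's long side, head at (57,248) and handle end at (230,212). Lowering it now.

play_rows(
  rows=[
    [[0.9,0,0,0.01,0],[0.9,0,0,0.03,0],[0.9,0,0,0.055,0],[0.9,0,0,0.08,0],[0.9,0,0,0.105,0],[0.9,0,0,0.125,0],[0.9,0,0,0.138,0],[0.9,0,0,0.145,0]],
  ],
)

```text
time_s: 21.78
tcp_pos: [0.5675, -0.2708, 0.0143]
eef_rot: [179.9, 0.0, -82.9]
contact_force: [0.5, -0.1, -0.5]
gripper_width: 0.0165
gripper_force: 30.0
```

play_rows(
  rows=[
    [[0.9,0,0,0,0],[0.9,0,0,0.001,0],[0.9,0,0,0.002,0],[0.9,0,0,0.004,0],[0.9,0,0,0.005,0],[0.9,0,0,0.006,0],[0.9,0,0,0.006,0],[0.9,0,0,0.006,0]],
  ],
)

```text
time_s: 22.45
tcp_pos: [0.5684, -0.271, 0.0132]
eef_rot: [-180.0, -0.0, -82.9]
contact_force: [-0.3, -0.2, -0.8]
gripper_width: 0.0164
gripper_force: 30.0
```

play_rows(
  rows=[
    [[0.9,0,0,0.002,0],[0.9,0,0,0.003,0],[0.78,0,0,0.003,0],[0.75,0,0,0.003,0],[0.74,0,0,0.003,0],[0.73,0,0,0.003,0],[0.73,0,0,0.003,0],[0.73,0,0,0,0]],
  ],
)

```text
time_s: 23.12
tcp_pos: [0.5681, -0.2709, 0.0126]
eef_rot: [180.0, 0.0, -82.9]
contact_force: [0.6, 1.2, 0.8]
gripper_width: 0.0234
gripper_force: 0.0
```

play_rows(
  rows=[
    [[0.73,0,0,-0.01,0],[0.73,0,0,-0.04,0],[0.73,0,0,-0.08,0],[0.5,0,0,-0.12,0],[0.4,0,0,-0.16,0],[0.3,0,0,-0.19,0],[0.2,0,0,-0.21,0],[0.2,0,0,-0.22,0]],
  ],
)

```text
time_s: 23.78
tcp_pos: [0.569, -0.2712, 0.125]
eef_rot: [-179.9, -0.0, -82.9]
contact_force: [0.3, -0.2, -1.1]
gripper_width: 0.0513
gripper_force: 0.0
```

Run:
```python
from go import *
import m
t=snap('top','t7.png')
P,_=m.blob('top',t,(22,120,60),(35,255,255),(320,280,400,390),.012); print('crusher',m.rect(P))
# point at crusher x=+4 : rect centre is x=-1.5
c=m.rect(P)[0]/1000; a=np.radians(m.rect(P)[2]); g=c+.0055*np.array([np.cos(a),np.sin(a)]); print(g)
P,_=m.blob('top',t,(0,130,40),(8,255,255),(540,170,690,290),.018); print('head',m.rect(P), 'expect', np.array([602,-270])-33*np.array([.992,.124])-56*np.array([-.124,.992]))
go((g[0],g[1],.123,-21.2),(g[0],g[1],.01,-21.2))
```

```text
crusher (array([433. , 151.9]), array([ 47.9, 157. ]), -24.4)
[0.43800876 0.14962793]
head (array([ 593.1, -345.8]), array([ 8.2, 29.4]), -84.5) expect [ 576.208 -329.644]
t 23.83 at [ 0.5691 -0.2712  0.1251] -82.9 w 0.0552 F [ 0.3 -0.   0.4] grip 0.0
[-0.868  0.156  0.004] turn -0.718 | mm 441 deg 62
[0.    0.    0.226] turn -0.0 | mm 113 deg 0
```

Run:
```python
from go import *
import m
h=onz('top',236.9,194.7,.03)[:2]; t=onz('top',220.2,240.5,.015)[:2]
d=h-t; print('hopper',h,'tail',t,np.linalg.norm(d),np.degrees(np.arctan2(d[1],d[0])))
for f in('top0','t2','t7'):
    im=cv2.imread(f'pics/{f}.png'); P,c=m.blob('top',im,(22,120,60),(35,255,255),(320,270,400,390),.012)
    print(f,m.rect(P),c.mean(0),cv2.contourArea(c),c.min(0),c.max(0))
im=cv2.imread('pics/t7.png')
cv2.imwrite('pics/t7b.png',cv2.resize(np.hstack([im[100:260,200:460]]),None,fx=3,fy=3,interpolation=cv2.INTER_CUBIC))
```

```text
hopper [0.47992532 0.13363287] tail [0.36492713 0.17957463] 0.12383549116395821 -21.776701516312468
top0 (array([434.8, 155.4]), array([ 48.1, 156.1]), -21.2) [228.32085561 217.45454545] 657.5 [211 185] [244 244]
t2 (array([433.1, 152.1]), array([ 47.9, 156.9]), -24.3) [228.31550802 217.45454545] 656.5 [211 185] [244 244]
t7 (array([433. , 151.9]), array([ 47.9, 157. ]), -24.4) [228.3368984  217.45454545] 654.5 [211 185] [244 244]
```

View pics/t7b.png

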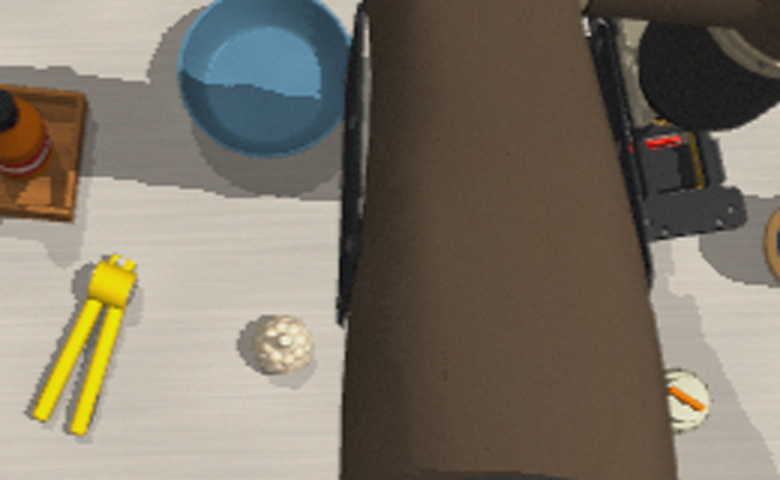

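The crusher hasn't moved. Its hopper-to-tail line gives a yaw of -22° and a grasp point of (0.439, 0.150), so the two rectangle readings were only an ambiguity. Moving there now.

play_rows(
  rows=[
    [[0.2,-0.03,0.005,0,0],[0.1,-0.09,0.016,0,0],[0,-0.16,0.029,0,0],[0,-0.23,0.041,0,0],[0,-0.3,0.054,0,0],[0,-0.37,0.067,0,0],[0,-0.44,0.079,0,0],[0,-0.5,0.09,0,0]],
  ],
)

```text
time_s: 24.5
tcp_pos: [0.4908, -0.0266, 0.122]
eef_rot: [179.9, 0.0, -82.9]
contact_force: [0.9, -0.6, -0.0]
gripper_width: 0.0876
gripper_force: 0.0
```

play_rows(
  rows=[
    [[0,-0.06,0.011,0,-0.06],[0,-0.12,0.022,0,-0.13],[0,-0.18,0.032,0,-0.2],[0,-0.24,0.043,0,-0.28],[0,-0.3,0.054,0,-0.36],[0,-0.34,0.061,0,-0.44],[0,-0.36,0.065,0,-0.51],[0,-0.368,0.066,0,-0.57]],
  ],
)

```text
time_s: 25.17
tcp_pos: [0.4358, 0.1514, 0.1221]
eef_rot: [179.9, 0.0, -33.5]
contact_force: [0.9, -0.4, -0.1]
gripper_width: 0.0878
gripper_force: 0.0
```

play_rows(
  rows=[
    [[0,0,0,0.01,-0.05],[0,0,0,0.03,-0.1],[0,0,0,0.05,-0.13],[0,0,0,0.07,-0.139],[0,0,0,0.09,-0.139],[0,0,0,0.1,-0.139],[0,0,0,0.11,-0.139],[0,0,0,0.11,-0.139]],
  ],
)

```text
time_s: 25.83
tcp_pos: [0.4364, 0.1496, 0.0669]
eef_rot: [179.9, 0.1, -22.0]
contact_force: [-1.4, -0.0, 0.2]
gripper_width: 0.088
gripper_force: 0.0
```

Run:
```python
from go import *
go((.439,.150,.009,-22))
```

```text
t 25.83 at [0.4364 0.1496 0.0669] -22.0 w 0.088 F [-1.4 -0.   0.2] grip 0.0
[ 0.005 -0.003  0.116] turn 0.0 | mm 58 deg 0
```

play_rows(
  rows=[
    [[0,0,0,0.01,0],[0,0.002,0,0.03,0],[0,0.003,-0.001,0.05,0],[0,0.003,-0.002,0.075,0],[0.1,0.003,-0.002,0.095,0],[0.2,0.003,-0.002,0.107,0],[0.3,0.003,-0.002,0.114,0],[0.35,0.003,-0.002,0.115,0]],
  ],
)

```text
time_s: 26.5
tcp_pos: [0.4389, 0.1503, 0.0102]
eef_rot: [180.0, 0.0, -22.0]
contact_force: [0.3, 0.8, 1.1]
gripper_width: 0.0668
gripper_force: 0.0
```

play_rows(
  rows=[
    [[0.45,0,0,0,0],[0.5,0,0,0,0],[0.55,0,0,0,0],[0.6,0,0,0,0],[0.65,0,0,0,0],[0.7,0,0,0,0],[0.7,0,0,0,0],[0.7,0,0,0,0]],
  ],
  squeeze=30,
)

```text
time_s: 27.17
tcp_pos: [0.4393, 0.1507, 0.011]
eef_rot: [-180.0, -0.0, -22.0]
contact_force: [-0.9, -0.6, 5.7]
gripper_width: 0.0371
gripper_force: 29.9
```

Run:
```python
from go import *
s=r.get_state(); z=s['tcp_pos'][2]
# crusher (hopper to -Y) at tray x=+25; tcp (crusher x=4) at tray y=+10
c=np.array([.602,-.270]); a=np.radians(7.1); X=np.array([np.cos(a),np.sin(a)]); Y=np.array([-np.sin(a),np.cos(a)])
g=c+.025*X+.010*Y
go((*s['tcp_pos'][:2],z+.09,-22),(*g,z+.09,-22),(*g,z+.09,-82.9),(*g,z+.005,-82.9)); print(g)
```

```text
t 27.17 at [0.4393 0.1507 0.011 ] -22.0 w 0.0371 F [-0.9 -0.6  5.7] grip 29.9
[ 0.    0.   -0.18] turn 0.001 | mm 90 deg 0
[ 0.651  0.616 -0.   ] turn -0.0 | mm 448 deg 0
[ 0.  0. -0.] turn 0.709 | mm 0 deg -61
[0.   0.   0.17] turn -0.0 | mm 85 deg 0
[ 0.62557228 -0.25698664]
```

play_rows(
  rows=[
    [[0.7,0,0,-0.01,0],[0.7,0,0,-0.03,0],[0.7,0,0,-0.06,0],[0.7,0,0,-0.1,0],[0.7,0,0,-0.13,0],[0.7,0,0,-0.16,0],[0.7,0,0,-0.175,0],[0.7,0,0,-0.18,0]],
  ],
)

```text
time_s: 27.83
tcp_pos: [0.4394, 0.1508, 0.1018]
eef_rot: [-179.9, -0.1, -22.0]
contact_force: [0.8, -0.5, -0.4]
gripper_width: 0.0372
gripper_force: 29.9
```

play_rows(
  rows=[
    [[0.7,0.015,0.014,0,0],[0.7,0.05,0.047,0,0],[0.7,0.095,0.09,0,0],[0.7,0.145,0.137,0,0],[0.7,0.195,0.185,0,0],[0.7,0.245,0.232,0,0],[0.7,0.295,0.279,0,0],[0.7,0.345,0.326,0,0]],
  ],
)

```text
time_s: 28.5
tcp_pos: [0.5377, -0.0676, 0.0992]
eef_rot: [179.9, 0.1, -22.0]
contact_force: [0.9, 0.7, -1.6]
gripper_width: 0.0372
gripper_force: 29.9
```

play_rows(
  rows=[
    [[0.7,0.05,0.047,0,0.04],[0.7,0.1,0.095,0,0.1],[0.7,0.15,0.142,0,0.17],[0.7,0.2,0.19,0,0.24],[0.7,0.245,0.232,0,0.31],[0.7,0.28,0.265,0,0.38],[0.7,0.3,0.284,0,0.45],[0.7,0.306,0.29,0,0.5]],
  ],
)

```text
time_s: 29.17
tcp_pos: [0.6251, -0.2599, 0.0979]
eef_rot: [179.8, 0.1, -65.4]
contact_force: [0.8, 0.4, -0.7]
gripper_width: 0.0371
gripper_force: 29.9
```

play_rows(
  rows=[
    [[0.7,0,0,0,0.06],[0.7,0,0,0,0.12],[0.7,0,0,0,0.17],[0.7,0,0,0,0.2],[0.7,0,0,0,0.209],[0.7,0,0,0,0.209],[0.7,0,0,0,0.209],[0.7,0,0,0,0.209]],
  ],
)

```text
time_s: 29.83
tcp_pos: [0.6254, -0.2571, 0.1]
eef_rot: [180.0, 0.0, -82.8]
contact_force: [-0.4, 0.7, -1.1]
gripper_width: 0.0373
gripper_force: 29.9
```

Run:
```python
from go import *
go((.6256,-.257,.015,-82.9))
im=snap('scene','s8.png'); cv2.imwrite('pics/s8b.png',cv2.resize(im[140:290,90:300],None,fx=3,fy=3,interpolation=cv2.INTER_CUBIC))
```

```text
t 29.83 at [ 0.6254 -0.2571  0.1   ] -82.8 w 0.0373 F [-0.4  0.7 -1.1] grip 29.9
[-0.   -0.    0.17] turn 0.001 | mm 85 deg 0
```

View pics/s8b.png

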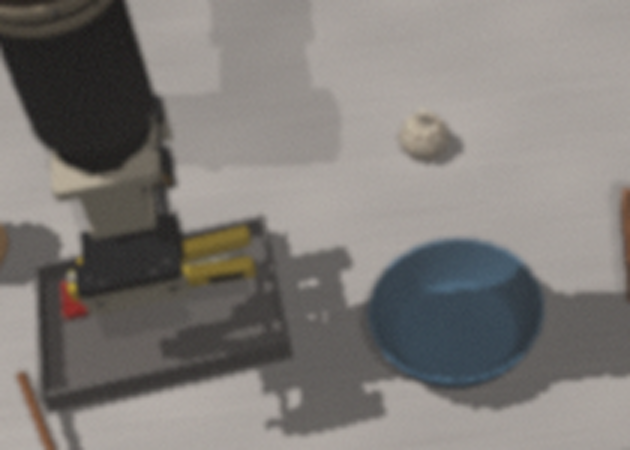

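The crusher is held level, parallel to the tray. The brush's red head shows at (72,300), where it should be; I'll check that by numbers before lowering.

Run:
```python
from go import *
import m
im=cv2.imread('pics/s8.png')
P,c=m.blob('scene',im,(0,130,40),(8,255,255),(150,320,240,420),.018)
C=np.array([602,-270]);a=np.radians(7.1);X=np.array([np.cos(a),np.sin(a)]);Y=np.array([-np.sin(a),np.cos(a)])
q=P*1000-C; print('head tray x',(q@X).min().round(),(q@X).max().round(),'y',(q@Y).min().round(),(q@Y).max().round())
P,c=m.blob('scene',im,(20,100,60),(35,255,255),(270,320,420,420),.105)
q=P*1000-C; print('arms tray x',(q@X).min().round(),(q@X).max().round(),'y',(q@Y).min().round(),(q@Y).max().round())
```

```text
head tray x -48.0 -8.0 y -86.0 -66.0
arms tray x 40.0 57.0 y 90.0 97.0
```

play_rows(
  rows=[
    [[0.7,0,0,0.01,0],[0.7,0,0,0.03,0],[0.7,0,0,0.06,0],[0.7,0,0,0.09,0],[0.7,0,0,0.12,0],[0.7,0,0,0.145,0],[0.7,0,0,0.16,0],[0.7,0,0,0.166,0]],
  ],
)

```text
time_s: 30.55
tcp_pos: [0.6247, -0.2568, 0.0155]
eef_rot: [179.9, 0.0, -82.9]
contact_force: [-0.9, 0.2, -0.4]
gripper_width: 0.037
gripper_force: 29.9
```

play_rows(
  rows=[
    [[0.7,0,0,0,0],[0.7,0,0,0.001,0],[0.7,0,0,0.002,0],[0.7,0,0,0.003,0],[0.7,0,0,0.004,0],[0.7,0,0,0.005,0],[0.7,0,0,0.005,0],[0.7,0,0,0.005,0]],
  ],
)

```text
time_s: 31.22
tcp_pos: [0.6257, -0.257, 0.0152]
eef_rot: [-180.0, -0.0, -82.9]
contact_force: [0.6, 0.1, 0.0]
gripper_width: 0.0368
gripper_force: 29.9
```

play_rows(
  rows=[
    [[0.7,0,0,0.001,0],[0.56,0,0,0.001,0],[0.54,0,0,0.001,0],[0.53,0,0,0.001,0],[0.53,0,0,0.001,0],[0.53,0,0,0.001,0],[0.53,0,0,0,0],[0.53,0,0,-0.005,0]],
  ],
)

```text
time_s: 31.88
tcp_pos: [0.6253, -0.2569, 0.0171]
eef_rot: [179.9, 0.0, -82.9]
contact_force: [-0.1, 0.6, 0.1]
gripper_width: 0.0414
gripper_force: 0.0
```

play_rows(
  rows=[
    [[0.53,0,0,-0.015,0],[0.53,0,0,-0.04,0],[0.5,0,0,-0.08,0],[0.3,0,0,-0.12,0],[0.2,0,0,-0.16,0],[0,0,0,-0.19,0],[0,0,0,-0.21,0],[0,0,0,-0.22,0]],
  ],
)

```text
time_s: 32.55
tcp_pos: [0.6266, -0.2572, 0.1305]
eef_rot: [-179.8, -0.1, -82.9]
contact_force: [0.7, -0.1, -0.3]
gripper_width: 0.0717
gripper_force: 0.0
```

Run:
```python
from go import *
go((.426,-.013,.125,-82.9),(.426,-.013,.008,-82.9))
```

```text
t 32.55 at [ 0.6266 -0.2572  0.1305] -82.9 w 0.0717 F [ 0.7 -0.1 -0.3] grip 0.0
[-0.534  0.338  0.011] turn 0.0 | mm 316 deg 0
[0.    0.    0.234] turn -0.0 | mm 117 deg 0
```

play_rows(
  rows=[
    [[0,-0.03,0.02,0,0],[0,-0.09,0.057,0,0],[0,-0.16,0.1,0,0],[0,-0.23,0.145,0,0],[0,-0.3,0.19,0,0],[0,-0.37,0.235,0,0],[0,-0.43,0.275,0,0],[0,-0.48,0.305,0,0]],
  ],
)

```text
time_s: 33.22
tcp_pos: [0.4422, -0.0366, 0.1273]
eef_rot: [180.0, 0.0, -82.9]
contact_force: [-0.1, 0.8, -0.2]
gripper_width: 0.0873
gripper_force: 0.0
```

play_rows(
  rows=[
    [[0,-0.03,0.02,0,0],[0,-0.048,0.03,0.01,0],[0,-0.053,0.033,0.03,0],[0,-0.053,0.033,0.06,0],[0,-0.053,0.033,0.08,0],[0,-0.053,0.033,0.095,0],[0,-0.053,0.033,0.1,0],[0,-0.053,0.033,0.1,0]],
  ],
)

```text
time_s: 33.88
tcp_pos: [0.4246, -0.0137, 0.077]
eef_rot: [179.9, -0.0, -82.9]
contact_force: [-0.5, -0.4, 0.1]
gripper_width: 0.0875
gripper_force: 0.0
```

Run:
```python
from go import *
go((.426,-.013,.007,-82.9))
im=snap('top','t9.png'); cv2.imwrite('pics/t9b.png',cv2.resize(im[90:270,140:460],None,fx=2.5,fy=2.5,interpolation=cv2.INTER_CUBIC))
```

```text
t 33.88 at [ 0.4246 -0.0137  0.077 ] -82.9 w 0.0875 F [-0.5 -0.4  0.1] grip 0.0
[-0.001 -0.003  0.14 ] turn -0.0 | mm 70 deg 0
```

View pics/t9b.png

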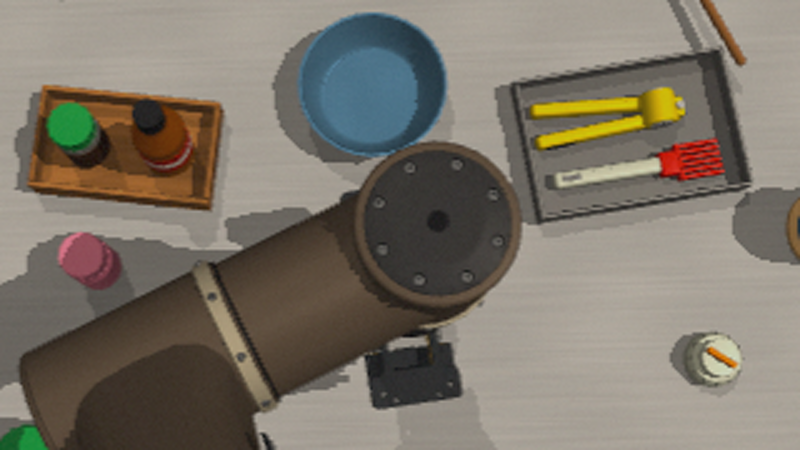

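Crusher (610,115) and brush (640,165) lie flat side by side in the grey tray. Bottle (155,130) and jar (75,130) stand in the wooden tray, and the timer is untouched at (715,358). Last, the garlic.

play_rows(
  rows=[
    [[0,0,0,0.015,0],[0,0,0,0.04,0],[0,0,0,0.07,0],[0,0,0,0.1,0],[0,0,0,0.12,0],[0,0,0,0.134,0],[0.1,0,0,0.14,0],[0.2,0,0,0.14,0]],
  ],
)

```text
time_s: 34.6
tcp_pos: [0.4249, -0.0135, 0.0071]
eef_rot: [180.0, -0.0, -82.9]
contact_force: [0.5, -0.8, -0.9]
gripper_width: 0.0797
gripper_force: 0.0
```

play_rows(
  rows=[
    [[0.25,0,0,0,0],[0.3,0,0,0,0],[0.35,0,0,0,0],[0.4,0,0,0,0],[0.45,0,0,0,0],[0.5,0,0,0,0],[0.55,0,0,0,0],[0.55,0,0,0,0]],
  ],
  squeeze=15,
)

```text
time_s: 35.27
tcp_pos: [0.4253, -0.0133, 0.0079]
eef_rot: [-180.0, 0.0, -82.9]
contact_force: [-0.7, 0.1, 6.1]
gripper_width: 0.0498
gripper_force: 15.0
```

Run:
```python
from go import *
s=r.get_state(); p=s['tcp_pos']
go((*p[:2],p[2]+.1,-82.9),(.663,-.003,p[2]+.1,-82.9),(.663,-.003,p[2]+.008,-82.9))
```

```text
t 35.27 at [ 0.4253 -0.0133  0.0079] -82.9 w 0.0498 F [-0.7  0.1  6.1] grip 15.0
[ 0.   0.  -0.2] turn 0.0 | mm 100 deg 0
[ 0.038 -0.474 -0.   ] turn -0.0 | mm 238 deg 0
[0.    0.    0.184] turn -0.0 | mm 92 deg 0
```

play_rows(
  rows=[
    [[0.55,0,0,-0.01,0],[0.55,0,0,-0.04,0],[0.55,0,0,-0.08,0],[0.55,0,0,-0.12,0],[0.55,0,0,-0.155,0],[0.55,0,0,-0.18,0],[0.55,0,0,-0.195,0],[0.55,0,0,-0.2,0]],
  ],
)

```text
time_s: 35.93
tcp_pos: [0.4255, -0.0133, 0.1087]
eef_rot: [-179.9, 0.0, -82.9]
contact_force: [1.2, 0.1, 0.0]
gripper_width: 0.0498
gripper_force: 15.0
```

play_rows(
  rows=[
    [[0.55,0.003,-0.03,0,0],[0.55,0.008,-0.1,0,0],[0.55,0.014,-0.18,0,0],[0.55,0.02,-0.26,0,0],[0.55,0.027,-0.34,0,0],[0.55,0.033,-0.41,0,0],[0.55,0.036,-0.455,0,0],[0.55,0.038,-0.474,0,0]],
  ],
)

```text
time_s: 36.6
tcp_pos: [0.6648, -0.0031, 0.1051]
eef_rot: [179.9, -0.0, -82.9]
contact_force: [0.6, -0.1, 0.8]
gripper_width: 0.0494
gripper_force: 15.0
```

play_rows(
  rows=[
    [[0.55,0,0,0.01,0],[0.55,0,0,0.03,0],[0.55,0,0,0.06,0],[0.55,0,0,0.09,0],[0.55,0,0,0.12,0],[0.55,0,0,0.15,0],[0.55,0,0,0.17,0],[0.55,0,0,0.18,0]],
  ],
)

```text
time_s: 37.27
tcp_pos: [0.6602, -0.0032, 0.0155]
eef_rot: [179.8, -0.0, -82.9]
contact_force: [0.2, -0.5, -0.4]
gripper_width: 0.0499
gripper_force: 15.0
```

play_rows(
  rows=[
    [[0.55,0,0,0.002,0],[0.55,0,0,0.004,0],[0.55,0,0,0.006,0],[0.55,0,0,0.006,0],[0.42,0,0,0.006,0],[0.38,0,0,0.006,0],[0.36,0,0,0.006,0],[0.35,0,0,0.006,0]],
  ],
)

```text
time_s: 37.93
tcp_pos: [0.6628, -0.0029, 0.0149]
eef_rot: [-180.0, 0.0, -82.9]
contact_force: [0.3, -0.2, -0.1]
gripper_width: 0.0563
gripper_force: 0.0
```

play_rows(
  rows=[
    [[0.35,0,0,-0.005,0],[0.35,0,0,-0.03,0],[0.35,0,0,-0.07,0],[0.2,0,0,-0.12,0],[0.1,0,0,-0.17,0],[0,0,0,-0.22,0],[0,0,0,-0.26,0],[0,0,0,-0.29,0]],
  ],
)

```text
time_s: 38.6
tcp_pos: [0.6634, -0.003, 0.1634]
eef_rot: [-179.8, 0.0, -82.9]
contact_force: [0.5, -0.4, -0.3]
gripper_width: 0.0843
gripper_force: 0.0
```

play_rows(
  rows=[
    [[0,0,0.03,-0.01,0],[0,0,0.1,-0.03,0],[0,0,0.18,-0.05,0],[0,0,0.26,-0.08,0],[0,0,0.33,-0.1,0],[0,0,0.38,-0.1,0],[0,0,0.4,-0.1,0],[0,0,0.4,-0.1,0]],
  ],
)

```text
time_s: 39.27
tcp_pos: [0.4624, -0.028, 0.2113]
eef_rot: [-179.8, 0.1, -82.9]
contact_force: [-0.3, 0.4, -0.4]
gripper_width: 0.0873
gripper_force: 0.0
```

Run:
```python
from go import *
go()
im=snap('scene','s10.png'); cv2.imwrite('pics/s10b.png',cv2.resize(im[100:290,80:430],None,fx=2.2,fy=2.2,interpolation=cv2.INTER_CUBIC))
```

```text
t 39.27 at [ 0.4624 -0.028   0.2113] -82.9 w 0.0873 F [-0.3  0.4 -0.4] grip 0.0
```

View pics/s10b.png

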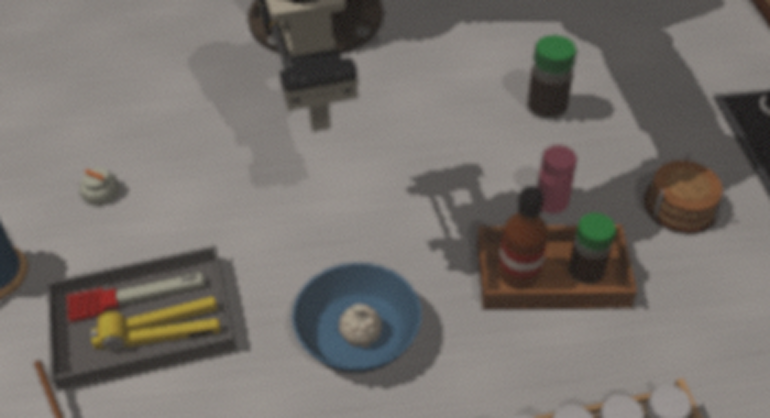

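The garlic is in the bowl (360,325), and brush and crusher lie flat in the grey tray (140,310). Bottle and jar stand upright in the wooden tray (520,250 and 593,250), the timer and coasters look undisturbed, and the robot touches nothing.

```bash
python3 -c "
from h import *
print(r.close_job())"
```

```text
the job is handed in; nothing more can be done
None
```

All five items were placed in the order asked and the job is handed in at about 39 s; the final picture shows everything in place, with the timer and coasters left alone.

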